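Balance the rechargeable lamp bar on its desk stand

ROBOT

A 6-joint arm with a two-finger parallel gripper is mounted at the origin on the work surface. World frame = base frame: x ahead of the robot, y to its left, z up, the work surface at z = 0. Lengths are in mm, angles in degrees, forces in N, time in s.
With the tool pointing down it reaches from about 300 to 850 mm from the base axis. Payload 4.2 kg.
Tool frame: the origin (TCP) lies midway between the tips of the shut fingers; the grasp point (between the pads) lies 19 mm behind it; z points along the fingers, y is the line along which they close (so a half turn about z gives the same grasp; the last joint's range is limited). The gripper opens to 91 mm and grips with 3 to 60 N. Pads are 32 mm wide; open, the fingers measure 118 mm over their backs; the gripper's body (76 mm by 178 mm) begins 60 mm behind the grasp point.
Start: joints at [-70.417, 18.312, 89.639, -0, 72.044, -1.146], TCP at [203.53, -537.791, 213.976] pointing down, gripper open.
Joint ranges: [-177.97, 177.97], [-48.28, 115.42], [12.27, 149.76], [-77.06, 257.06], [2.81, 150.46], [-146.56, 146.56]. Speed limits (degrees/s): [147.25, 147.25, 180, 180, 180, 180].

INTERFACE

Orientations are given as [roll, pitch, yaw] about the fixed x, y, z axes, in that order (R = Rz(yaw) Ry(pitch) Rx(roll)).
In Python, from workcell import env gives the robot as it stands.
- The arm moves only by the shell command python3 -m jog 'ROWS' [FORCE]. ROWS is a JSON object of lists of equal length, an entry for each row: "jaw": the finger opening in mm, from 0 to 91.2; "slide": the shift along the tool's x, y, z in units of 30 mm (1.0 is 30 mm), a list of three; "spin": the turn about the tool's z in units of 8 degrees (1.0 is 8 degrees). In form: {"jaw": [jaw, ...], "slide": [[dx, dy, dz], ...], "spin": [spin, ...]}. A call has 1 to 10 rows; each row shifts and turns the commanded pose from where the row before left it, along the tool's axes as they then stand; what a row does not reach is not made up. A row lasts 1/10 s, in which the tool goes at most 50 mm and 8.59 degrees, less where a joint would pass 70% of its speed; a pose out of reach is approached as far as the arm can. A call is refused whole if a number of a shift passes 1 or a number of a turn 1, either way. A call with a gripper value outside its range is refused whole. The fingers move at their own pace and stop on an object; FORCE is the grip in N (left out, the last holds). Time passes only in rows, so rows that do not move let the fingers close. It gives the time, the measured TCP pose, the force, the opening and the grip force at its end, in the units of the state.
- env.state(): the state, without advancing time (a new reading comes with each control period).
- env.grab_frame(name): name is "scene" or "top" or "wrist"; returns the picture (384x512x3 uint8, red, green, blue); there is no depth.
- env.camera_model(name): a dict with "fx", "fy", "cx", "cy" (pixels), "camera_from_world" (4x4, takes a point from world to camera coordinates). Camera axes: x right, y up, looking along -z (the intrinsics and any distortion apply to the point x, -y, -z); pixel columns grow to the right and rows downward; lengths in mm; the calibration is good to about 2 mm. A picture is of the moment at which its call begins: read the wrist's pose just before it. camera_model takes no time and is no camera call; for the wrist camera it gives the pose at the moment of the call.
- env.job_done(): hands the job in; it is judged then, once.
The state is a dict: "time_s": time; "qpos": joint angles; "qvel": joint speeds; "effort": joint torques, N m; "ee_pos": TCP position; "ee_rot": TCP orientation; "force": force on the tool from outside, world axes, zero at the start; "torque": the same for the moment, N m; "gripper_width": finger opening in mm; "gripper_force": force on a finger pad.
Only numpy, scipy, OpenCV 4.12 (cv2) and the standard library are available. Lean on these libraries where they do the work, as an engineer would, in place of code of your own. Each camera call takes 0.05 s, during which the arm holds its last target. There are 200 camera calls.

TASK

Set the lamp bar up on its desk stand: pick it up, lay it across the narrow rubber-topped brass ridge, in line with the stand and right way up, and shift it along until it balances level there by itself, clear of both rubber catch posts, then let go. The battery pack inside can sit anywhere, so the balance point is seldom the middle and has to be found by feel. Handle it gently, do not push or press hard on the stand, and leave the mug, phone and note block where they are.

Things in the scene. Friction and masses are not known exactly. Their poses are not given: they have to be found in the camera images.
- bar: Aluminium lamp bar, 360 long x 34 wide x 20 high, both ends alike with black caps, a black touch dot at the middle of its top; starts flat on the desk. Origin: centre of its underside; x along it, y across, z up through the dot. Mass 0.23 to 0.33 kg. A battery pack fixed inside, out of sight, puts its centre of mass up to 62 mm from the middle, either way along x
- stand: Dark steel base plate of the balance stand, 270 x 70 x 12, fixed to the desk. Origin: centre of its underside, at desk height; x along its length (the line of the two catch posts), z up. The brass ridge stands on its middle
- ridge: Brass ridge on the middle of the stand, topped by two black rubber lips side by side. Origin at the centre of its foot, 12 mm above the desk, axes as the stand's. 34 x 34 up to 42 mm above the desk, then 32 wide (across), 20 long to 55 mm and 12 long to the crest at 68 mm. The lips give about 0.2 mm under the bar. More than 15 N on the stand harms it
- crest (a point): Centre of the ridge's top, 68 mm above the desk; axes as the stand's. The rubber-lipped top is 12 along the stand's x and 32 across: the bar stays level only while its centre of mass is over it, within about 5 mm of this point along x; it rocks for about a second after release
- post_a: Catch post on the stand at its x = +115: a 14 mm rod with a black rubber pad 16 (along x) x 44 (across). Origin at the rod's foot, 12 mm above the desk; pad top 58 mm above the desk, 10 mm lower than the crest. An out-of-balance bar tips about 0.08 rad and stays lying on the ridge and one pad
- post_b: Catch post on the stand at its x = -115: a 14 mm rod with a black rubber pad 16 (along x) x 44 (across). Origin at the rod's foot, 12 mm above the desk; pad top 58 mm above the desk, 10 mm lower than the crest. An out-of-balance bar tips about 0.08 rad and stays lying on the ridge and one pad
- mug: White mug, 80 across, 95 high, handle on its +y side; origin at the centre of its underside. Leave alone
- phone: Black phone lying flat, 150 x 72 x 9, origin at the centre of its underside, x along its length. Leave alone
- notes: Yellow note block, 76 x 76 x 30; origin at the centre of its underside. Leave alone

How it is judged (in metres and radians):
On the way, in this order (a step that is already met when the one before it is completed fails the run):
1. the bar is lifted off the desk (height (world z) of bar above 0.03 m and contact force between bar and ridge below 0.1 N), for 0.1 s.
2. the bar bears on the ridge (contact force between bar and ridge above 0.8 N), for 0.2 s.
At the end, for the whole second after the job is handed in: the bar lies on the ridge alone, level within 0.04 rad (2.3 degrees), dot side up, its underside at crest height (-4 to +5 mm at its middle), its middle line within 17 mm of the crest's centre sideways, in line with the stand within 0.2 rad, at rest (angle between bar's own z axis and vertical below 0.04 rad and z of bar in the frame of crest between -0.004 and 0.005 m and y of bar in the frame of crest between -0.017 and 0.017 m and angle between the x axis of bar and the x axis of stand, either way round below 0.2 rad and contact force between bar and ridge above 1 N and linear speed of bar below 0.01 m/s and angular speed of bar below 0.05 rad/s); the robot touches nothing.
It fails at once if the stand is pushed or pressed with more than 15 N (contact force between anything else and stand above 15 N).
It fails at once if the mug is moved more than 10 mm (distance of mug from where it was at the start of the episode above 0.01 m).
It fails at once if the phone is moved more than 10 mm (distance of phone from where it was at the start of the episode above 0.01 m).
It fails at once if the note block is moved more than 10 mm (distance of notes from where it was at the start of the episode above 0.01 m).
It also fails if it takes over 51 s, if anything falls off the work surface, if the arm or the gripper's body presses on something with over 40 N, if the wrist force passes 120 N, or if a joint passes its speed limit or range.

## Working session

There is one attempt and no reset: what is moved stays moved. The work goes in short steps, Python scripts to look and compute and a shell command to move; the robot and the scene stay as the last step left them, time stands still between calls to the robot, and variables do not carry over. Pictures are saved under pics/ and viewed, at most 10 in all, crops included, and the job is handed in when it is done.

```bash
mkdir -p pics; ls; cat > h.py <<'E'
import numpy as np, cv2
from workcell import env
def ray(m,u,v):
    M=np.array(m["camera_from_world"]);R=M[:3,:3];c=-R.T@M[:3,3]
    d=R.T@np.array([(u-m["cx"])/m["fx"],-(v-m["cy"])/m["fy"],-1]);return c,d
def onz(m,u,v,z):
    c,d=ray(m,u,v);return c+d*(z-c[2])/d[2]
E
python3 - <<'E'
from h import *
m=env.camera_model("top");print(m)
a=env.grab_frame("top");b=env.grab_frame("scene")
np.save("top.npy",a)
cv2.imwrite("pics/a.png",cv2.resize(a[:,:,::-1],(800,600)));cv2.imwrite("pics/b.png",cv2.resize(b[:,:,::-1],(800,600)))
print({k:np.round(v,2) for k,v in env.state().items()})
E
```

```text
pics
{'fx': 450.6425917004275, 'fy': 450.6425917004275, 'cx': 257.9085988057053, 'cy': 189.5804452569653, 'camera_from_world': array([[ 4.67984751e-03, -9.99950011e-01,  8.83593291e-03,
        -1.85675708e+01],
       [ 9.84291232e-01,  6.16569517e-03,  1.76444762e-01,
        -5.91815112e+02],
       [-1.76490421e-01,  7.87139671e-03,  9.84270884e-01,
        -1.29566234e+03],
       [ 0.00000000e+00,  0.00000000e+00,  0.00000000e+00,
         1.00000000e+00]])}
{'time_s': np.float64(0.1), 'qpos': array([-70.42,  18.35,  89.7 ,  -0.  ,  72.04,  -1.15]), 'qvel': array([ 0.03,  0.02, -0.2 , -0.08, -0.11,  0.07]), 'effort': array([ 0.000e+00, -4.133e+01, -2.325e+01,  7.000e-02,  4.000e-02,
       -0.000e+00]), 'ee_pos': array([ 203.38, -537.38,  213.21]), 'ee_rot': array([-179.91,   -0.  ,   20.73]), 'force': array([-0.14, -0.43, -0.69]), 'torque': array([-0.06,  0.  ,  0.01]), 'gripper_force': np.float64(0.0), 'gripper_width': np.float64(91.26)}
```

View pics/a.png

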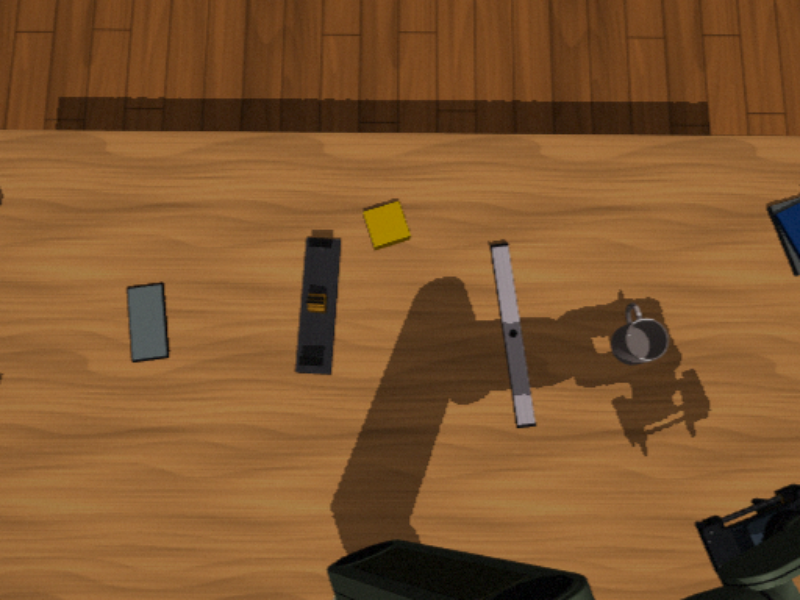

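View pics/b.png

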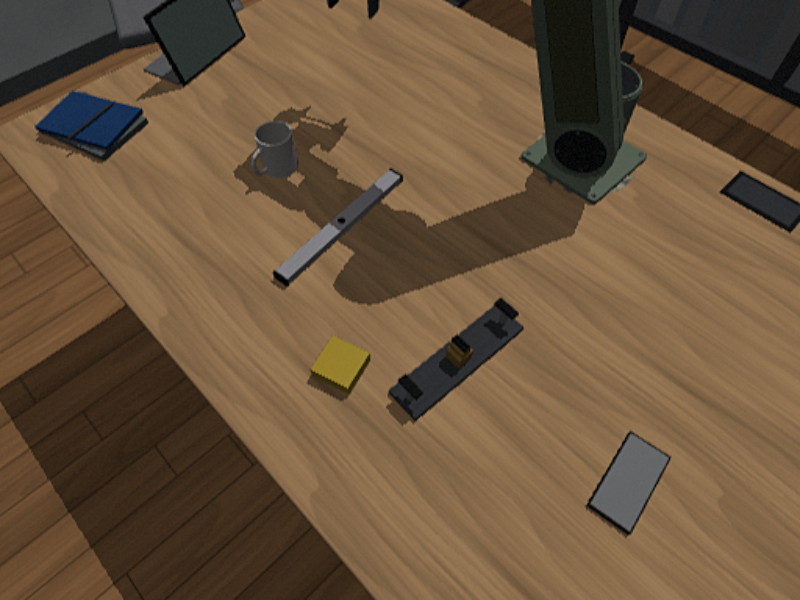

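The top picture (800x600) shows the bar from (499,244) to (525,425) with its dot at (513,332). The stand plate runs from (324,238) to (313,373), with the ridge at (317,300). The notes are at (386,224), the mug at (638,340) and the phone at (148,322).

```bash
python3 - <<'E'
from h import *
a=np.load("top.npy");m=env.camera_model("top")
hsv=cv2.cvtColor(a,cv2.COLOR_RGB2HSV)
mask=((hsv[...,1]<95)|(hsv[...,2]<38)).astype(np.uint8)
mask[300:]=0; mask[:100]=0
n,l,s,c=cv2.connectedComponentsWithStats(mask)
for i in range(1,n):
    if s[i,4]<150: continue
    print(s[i],c[i].round(1))
    k=cv2.findContours((l==i).astype(np.uint8),0,2)[0][0]
    r=cv2.minAreaRect(k);b=cv2.boxPoints(r)
    for z in (12,20):
        P=np.array([onz(m,*p,z)[:2] for p in b]);print(z,P.round(0).tolist(),P.mean(0).round(1),np.linalg.norm(P[1]-P[0]).round(),np.linalg.norm(P[2]-P[1]).round())
# dot
print("dot")
sub=(hsv[200:224,318:338,2]<60);y,x=np.nonzero(sub);print(len(x),onz(m,x.mean()+318,y.mean()+200,20).round(1))
# ridge brass & lips
sub=((hsv[180:205,190:220,1]>100)&(hsv[180:205,190:220,2]>60));y,x=np.nonzero(sub)
print(len(x),x.min()+190,x.max()+190,y.min()+180,y.max()+180)
for z in (42,68):print(z,onz(m,x.mean()+190,y.mean()+180,z).round(1))
cv2.imwrite("pics/c.png",cv2.resize(a[145:245,180:225,::-1],None,fx=6,fy=6,interpolation=0))
E
```

```text
[491 126  21  50 337] [502.7 149.1]
12 [[809.0, -756.0], [810.0, -820.0], [650.0, -805.0], [650.0, -742.0]] [ 729.8 -780.4] 64.0 160.0
20 [[807.0, -751.0], [807.0, -815.0], [649.0, -800.0], [648.0, -738.0]] [ 727.6 -775.9] 64.0 159.0
[ 189  152   29   88 1788] [203.5 195.5]
12 [[450.0, 192.0], [720.0, 178.0], [715.0, 109.0], [445.0, 125.0]] [582.5 151.3] 270.0 69.0
20 [[450.0, 191.0], [718.0, 177.0], [712.0, 108.0], [445.0, 125.0]] [581.2 150.4] 269.0 69.0
[ 314  156   29  118 1391] [327.9 214.6]
12 [[705.0, -187.0], [711.0, -225.0], [351.0, -270.0], [346.0, -234.0]] [ 528.2 -229.2] 38.0 363.0
20 [[703.0, -186.0], [709.0, -223.0], [351.0, -269.0], [346.0, -233.0]] [ 527.2 -227.8] 38.0 361.0
[  82  181   26   51 1125] [ 94.3 206.1]
12 [[618.0, 530.0], [624.0, 458.0], [473.0, 438.0], [468.0, 509.0]] [545.8 483.7] 72.0 152.0
20 [[617.0, 527.0], [622.0, 455.0], [473.0, 436.0], [467.0, 506.0]] [544.7 480.9] 72.0 151.0
[392 194  36  40 919] [409.  216.7]
12 [[491.0, -409.0], [593.0, -465.0], [545.0, -557.0], [444.0, -501.0]] [ 518.2 -482.8] 116.0 104.0
20 [[490.0, -407.0], [591.0, -462.0], [544.0, -554.0], [444.0, -498.0]] [ 517.3 -480. ] 115.0 103.0
dot
40 [ 525.8 -220.8   20. ]
273 190 219 180 204
42 [583.2 142.7  42. ]
68 [578.8 139.9  68. ]
```

View pics/c.png

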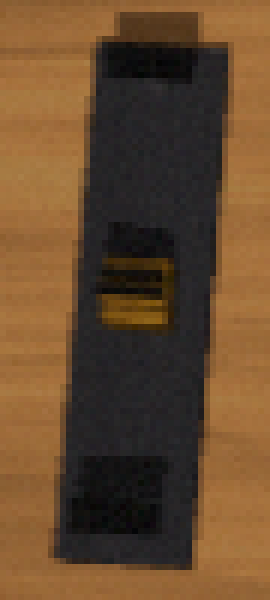

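The plate measures 270 x 69 and the bar 361 x 38 (that includes one visible side), which matches the given sizes. I have the bar centre at about (527,-229.5), yaw 7.4°, and the stand at (582,151), yaw -3.2°.

```bash
python3 - <<'E'
from h import *
m=env.camera_model("top")
for n,u,v,z in [("lips",201.8,192,68),("padA",205,155.5,58),("padB",199.2,230.8,58),("dot",328.3,212.5,20)]:
    print(n,onz(m,u,v,z).round(1))
E
python3 -m jog '{"jaw":[70,70,70,70,70,70,70,70,70,70],"slide":[[0,0,0],[0,0,0],[0.8,-0.6,0.3],[0.8,-0.6,0.3],[0.8,-0.6,0.3],[0.8,-0.6,0.3],[0.8,-0.6,0.3],[0.8,-0.6,0.3],[0.8,-0.6,0.3],[0.8,-0.6,0.3]],"spin":[0.83,0.83,0,0,0,0,0,0,0,0]}' 20
```

```text
lips [580.9 150.4  68. ]
padA [694.4 144.9  58. ]
padB [467.2 156.1  58. ]
dot [ 528.3 -230.1   20. ]
time_s: 1.1
ee_pos: [375.8, -369.0, 141.3]
ee_rot: [-180.0, 0.0, 7.4]
force: [-0.2, 0.4, -0.1]
gripper_width: 70.0
gripper_force: 0.0
```

```bash
python3 -m jog '{"jaw":[70,70,70,70,70,70,70,70,70,70],"slide":[[0.93,-0.66,0.4],[0.94,-0.66,0.4],[0.94,-0.66,0.4],[0.93,-0.65,0.4],[0.94,-0.66,0.4],[0.93,-0.66,0.4],[0,0,0],[0,0,0],[0,0,0],[0,0,0]],"spin":[0,0,0,0,0,0,0,0,0,0]}'
python3 - <<'E'
from h import *
a=env.grab_frame("wrist");cv2.imwrite("pics/d.png",a[:,:,::-1])
m=env.camera_model("wrist");s=env.state();p=s["ee_pos"];print(p,s["force"],s["torque"])
M=np.array(m["camera_from_world"]);
for q in [(527.5,-229.8,20),(527.5+60*.9917,-229.8+60*.1288,20)]:
    c=M[:3,:3]@np.array(q)+M[:3,3];print(m["fx"]*c[0]/-c[2]+m["cx"],m["fy"]*c[1]/c[2]+m["cy"])
E
```

```text
time_s: 2.1
ee_pos: [526.1, -231.7, 70.4]
ee_rot: [180.0, -0.0, 7.4]
force: [-0.1, 0.3, -1.3]
gripper_width: 70.3
gripper_force: 0.0
[ 526.20591205 -231.74652596   70.49413352] [-0.15758434 -0.6661827  -0.24644417] [0.01792233 0.0125836  0.02191282]
249.69525629714562 203.68875201950547
249.45849641841536 125.99241908286459
```

View pics/d.png

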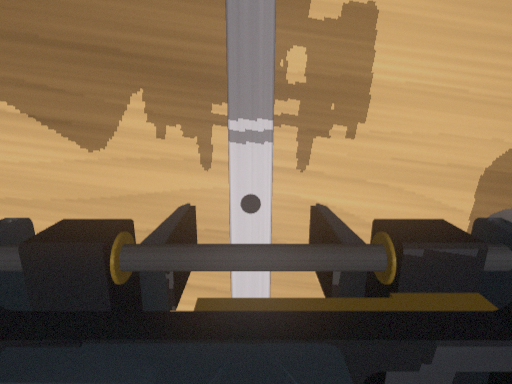

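The wrist picture shows the dot at (251,204), where I predicted (250,204), and the bar runs straight along the tool x axis. I'll go down and grip.

```bash
python3 -m jog '{"jaw":[70,70,70,70,70,30,30,30,30,30],"slide":[[0.05,-0.04,0.6],[0,0,0.6],[0,0,0.6],[0,0,0.3],[0,0,0.06],[0,0,0],[0,0,0],[0,0,0],[0,0,0],[0,0,0]],"spin":[0,0,0,0,0,0,0,0,0,0]}' 25
```

```text
time_s: 3.15
ee_pos: [528.3, -229.5, 5.6]
ee_rot: [180.0, -0.0, 7.4]
force: [-0.1, 0.2, 0.6]
gripper_width: 33.6
gripper_force: 25.0
```

```bash
python3 -c "
from h import *
s=env.state();print(s['ee_pos'],s['gripper_width'],s['gripper_force'],s['torque'],s['force'])"
```

```text
[ 528.30609466 -229.51937044    5.56497864] 33.58983615695725 25.003124177455902 [ 0.07919855  0.0476578  -0.21548911] [-0.09229633  0.15889366  0.623129  ]
```

```bash
python3 -m jog '{"jaw":[30,30,30,30,30,30,30,30,30,30],"slide":[[0,0,-0.1],[0,0,-0.3],[0,0,-0.6],[0,0,-0.7],[0,0,-0.7],[0,0,-0.7],[0,0,-0.5],[0,0,-0.2],[0,0,0],[0,0,0]],"spin":[0,0,0,0,0,0,0,0,0,0]}' 40
cat > tq.py <<'E'
from h import *
import sys
F=[];T=[]
for i in range(int(sys.argv[1])):
    env.grab_frame("wrist");s=env.state();F.append(s["force"]);T.append(s["torque"])
F=np.array(F);T=np.array(T);n=len(F)**.5
y=np.radians(s["ee_rot"][2]);ax=np.array([np.cos(y),np.sin(y)]);la=np.array([-np.sin(y),np.cos(y)])
print("F",F.mean(0).round(2),"+-",(F.std(0)/n).round(2),"T",T.mean(0).round(4),"+-",(T.std(0)/n).round(4))
print("lateral torque",(T[:,:2]@la).mean().round(4),"axial",(T[:,:2]@ax).mean().round(4),"offset mm along tool x: ",(1000*(T[:,:2]@la).mean()/-F[:,2].mean()).round(1))
print(s["time_s"],s["ee_pos"],s["ee_rot"])
E
python3 tq.py 20
```

```text
time_s: 4.15
ee_pos: [527.5, -229.1, 118.5]
ee_rot: [-180.0, 0.1, 7.5]
force: [0.7, 0.4, -3.0]
gripper_width: 33.5
gripper_force: 40.0
F [ 0.02 -0.01 -2.63] +- [0.1  0.11 0.13] T [0.0137 0.0673 0.0016] +- [0.0063 0.0054 0.0064]
lateral torque 0.0649 axial 0.0223 offset mm along tool x:  24.7
5.15 [ 528.09040784 -229.40028719  119.18140409] [ 1.79995255e+02 -4.27943929e-03  7.44823122e+00]
```

The bar's centre of mass seems to be about 25 mm along +x. Next I carry it over the ridge, with the middle of the bar at stand x ≈ -25.

```bash
python3 -m jog '{"jaw":[30,30,30,30,30,30,30,30,30,30],"slide":[[0,0,0],[0,0,0],[0,-0.4,0],[0,-0.7,0],[0.05,-0.9,0],[0.05,-0.95,0],[0.05,-0.95,0],[0.05,-0.95,0],[0.05,-0.95,0],[0.05,-0.95,0]],"spin":[0.65,0.65,0,0,0,0,0,0,0,0]}' 40
python3 -m jog '{"jaw":[30,30,30,30,30,30,30,30,30,30],"slide":[[0,-0.95,0],[0,-0.95,0],[0,-0.95,0],[0,-0.95,0],[0,-0.95,0],[0,-0.7,0],[0,-0.4,0],[0,-0.15,0],[0,0,0.4],[0,0,0.4]],"spin":[0,0,0,0,0,0,0,0,0,0]}'
python3 tq.py 20
```

```text
time_s: 6.15
ee_pos: [547.2, -25.6, 119.2]
ee_rot: [-180.0, 0.0, -2.8]
force: [-0.0, -0.1, -2.7]
gripper_width: 33.4
gripper_force: 40.0
time_s: 7.15
ee_pos: [556.6, 151.3, 94.3]
ee_rot: [180.0, -0.0, -3.0]
force: [-1.0, -0.1, -2.8]
gripper_width: 34.0
gripper_force: 40.0
F [ 0.01 -0.02 -2.59] +- [0.14 0.08 0.16] T [0.0378 0.0766 0.0044] +- [0.006 0.008 0.006]
lateral torque 0.0784 axial 0.0338 offset mm along tool x:  30.3
8.15 [556.77562023 152.13256192  95.12491418] [ 1.79994681e+02 -3.83267767e-03 -2.94845711e+00]
```

```bash
python3 -m jog '{"jaw":[30,30,30,30,30,30],"slide":[[-0.08,0,0.2],[0,0,0.2],[0,0,0.15],[0,0,0.06],[0,0,0],[0,0,0]],"spin":[0,0,0,0,0,0]}'
python3 - <<'E'
from h import *
a=env.grab_frame("top");cv2.imwrite("pics/e.png",cv2.resize(a[120:280,150:290,::-1],None,fx=3.7,fy=3.7,interpolation=0))
s=env.state();print(s["ee_pos"],s["force"])
E
```

```text
time_s: 8.75
ee_pos: [554.5, 152.3, 76.8]
ee_rot: [180.0, -0.0, -3.0]
force: [-1.0, 0.7, -1.4]
gripper_width: 33.9
gripper_force: 40.0
[554.60213565 152.27709671  76.97608113] [ 0.77495773 -0.34640675 -1.56480201]
```

View pics/e.png

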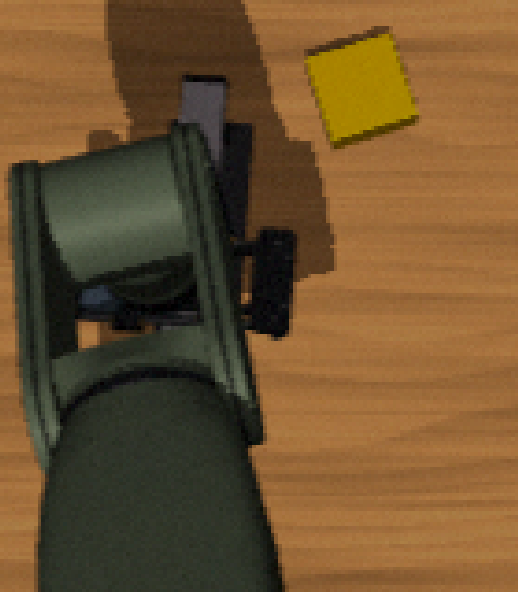

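The top picture shows the far end of the bar over the plate at crop (204,78), in line with the stand; the arm hides the rest. I'll lower in small steps.

```bash
python3 -m jog '{"jaw":[30,30,30,30],"slide":[[0,0,0.04],[0,0,0.04],[0,0,0],[0,0,0]],"spin":[0,0,0,0]}'; python3 -c "
from h import *
m=env.camera_model('top');print(onz(m,205.1,141.1,91))"
```

```text
time_s: 9.2
ee_pos: [554.3, 152.2, 74.4]
ee_rot: [180.0, -0.0, -3.0]
force: [-0.4, -1.2, -2.7]
gripper_width: 33.9
gripper_force: 40.0
[729.83780963 141.95893594  91.        ]
```

```bash
python3 -m jog '{"jaw":[30,30,30],"slide":[[0,0,0.02],[0,0,0],[0,0,0]],"spin":[0,0,0]}'; python3 -m jog '{"jaw":[30,30,30],"slide":[[0,0,0.02],[0,0,0],[0,0,0]],"spin":[0,0,0]}'
```

```text
time_s: 9.5
ee_pos: [554.4, 152.2, 73.8]
ee_rot: [180.0, -0.0, -3.0]
force: [-0.8, -0.6, -3.1]
gripper_width: 34.0
gripper_force: 40.0
time_s: 9.8
ee_pos: [554.5, 152.2, 73.5]
ee_rot: [-180.0, -0.0, -3.0]
force: [-0.5, 0.3, -1.0]
gripper_width: 33.7
gripper_force: 40.0
```

```bash
python3 -m jog '{"jaw":[30,30,30],"slide":[[0,0,0.01],[0,0,0],[0,0,0]],"spin":[0,0,0]}';python3 tq.py 8
```

```text
time_s: 10.1
ee_pos: [554.5, 152.2, 73.2]
ee_rot: [-180.0, -0.0, -2.9]
force: [-1.1, 0.2, 1.9]
gripper_width: 33.7
gripper_force: 40.0
F [-1.51 -0.21  2.47] +- [0.15 0.14 0.21] T [-0.0524  0.2001 -0.0047] +- [0.008  0.0096 0.0074]
lateral torque 0.1971 axial -0.0626 offset mm along tool x:  -80.0
10.5 [554.45925282 152.27945163  73.14941909] [-1.79997833e+02 -1.97753598e-02 -2.94849885e+00]
```

The bar is on the ridge with about 5 N. I'll ease up slightly and open the jaws with the fingers staying around the bar.

```bash
python3 -m jog '{"jaw":[30,30,50,50,50,50,50,50,50,50],"slide":[[0,0,-0.01],[0,0,0],[0,0,0],[0,0,0],[0,0,0],[0,0,0],[0,0,0],[0,0,0],[0,0,0],[0,0,0]],"spin":[0,0,0,0,0,0,0,0,0,0]}';python3 tq.py 12
python3 - <<'E'
from h import *
a=env.grab_frame("scene");b=env.grab_frame("wrist");np.save("s1.npy",a)
cv2.imwrite("pics/f.png",np.hstack([cv2.resize(a[130:320,130:430,::-1],(500,400)),cv2.resize(b[:,100:380,::-1],(300,400))]))
E
```

```text
time_s: 11.5
ee_pos: [554.4, 152.2, 73.2]
ee_rot: [180.0, -0.0, -2.9]
force: [0.1, -0.8, 1.0]
gripper_width: 50.0
gripper_force: 0.0
F [-0.05  0.08  0.08] +- [0.13 0.08 0.16] T [ 0.0172  0.0301 -0.008 ] +- [0.0097 0.0087 0.0086]
lateral torque 0.0309 axial 0.0156 offset mm along tool x:  -401.4
12.1 [554.38645602 152.20976277  73.23239446] [ 1.79993678e+02 -2.81199304e-03 -2.94987941e+00]
```

View pics/f.png

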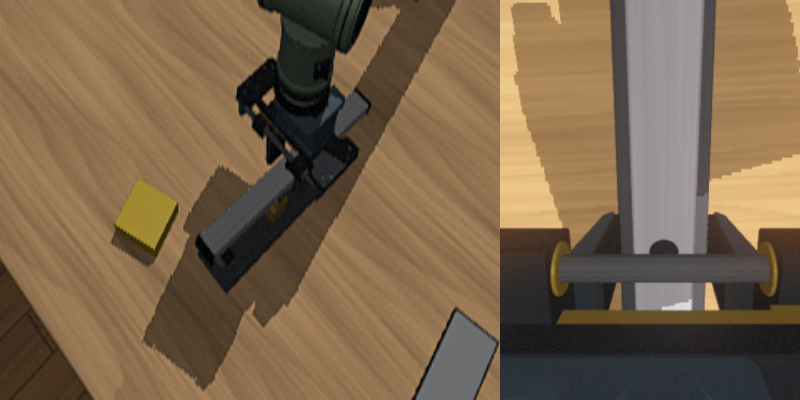

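The scene crop shows the bar lying across the ridge, far end near (205,246) and near end near (365,97). The wrist view shows it upright between the open fingers. I'll work out the height of each end.

```bash
python3 - <<'E'
from h import *
m=env.camera_model("scene");a=np.load("s1.npy")
y=np.radians(-3.0);n=np.array([-np.sin(y),np.cos(y),0]);p0=np.array([554.4,152.2,0]);ax=np.array([np.cos(y),np.sin(y),0])
for u,v in [(253,246.9),(349,176)]:
    c,d=ray(m,u,v);t=((p0-c)@n)/(d@n);q=c+d*t;print(q.round(1),((q-p0)@ax).round(1))
far=cv2.resize(a[225:265,235:285,::-1],(400,320),interpolation=cv2.INTER_CUBIC);near=cv2.resize(a[160:200,325:375,::-1],(400,320),interpolation=cv2.INTER_CUBIC)
cv2.imwrite("pics/g.png",np.hstack([far,near]))
E
```

```text
[728.9 143.1  99.8] 174.8
[363.  162.2  58.2] -191.6
```

View pics/g.png

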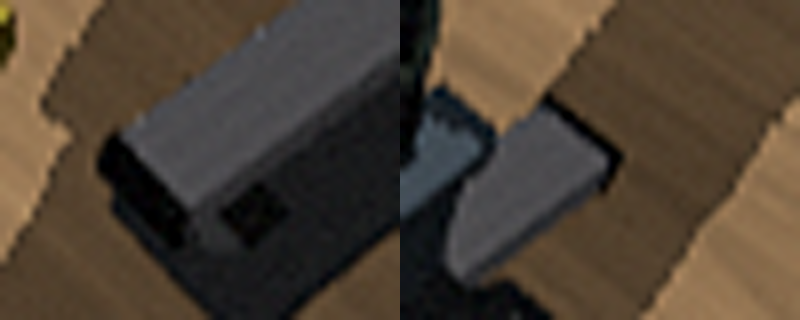

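The far end is at about 99 mm and the near end at about 58 mm, so the bar tipped towards -x and needs to move along +x. The torque has a zero bias, so I'll measure that more closely.

```bash
python3 tq.py 30
```

```text
F [ 0.1  -0.14  0.06] +- [0.11 0.09 0.07] T [0.0305 0.022  0.0008] +- [0.0053 0.0063 0.0063]
lateral torque 0.0235 axial 0.0294 offset mm along tool x:  -407.4
13.7 [554.37524499 152.23187577  73.2274093 ] [ 1.79994733e+02 -1.98208538e-03 -2.95046075e+00]
```

The centre of mass offset is about 17.7 mm, so the bar needs to go +9.5 mm. I'll regrip, lift 3 mm, shift and lower until it just touches.

```bash
python3 -m jog '{"jaw":[30,30,30,30,30,30,30,30,30,30],"slide":[[0,0,0],[0,0,0],[0,0,0],[0,0,0],[0,0,-0.1],[0,0,-0.05],[0.16,0,0],[0.16,0,0],[0,0,0],[0,0,0.08]],"spin":[0,0,0,0,0,0,0,0,0,0]}' 25; python3 tq.py 10
```

```text
time_s: 14.7
ee_pos: [564.3, 151.7, 75.3]
ee_rot: [-180.0, -0.0, -3.0]
force: [-0.4, -0.7, -3.2]
gripper_width: 33.8
gripper_force: 25.0
F [ 0.15 -0.12 -2.81] +- [0.17 0.14 0.13] T [0.0265 0.059  0.0065] +- [0.005  0.01   0.0072]
lateral torque 0.0603 axial 0.0234 offset mm along tool x:  21.5
15.2 [563.95241606 151.7636998   75.40751818] [ 1.79996676e+02 -8.35321289e-03 -2.94797115e+00]
```

```bash
python3 -m jog '{"jaw":[30,30,30,30],"slide":[[0,0,0.03],[0,0,0],[0,0,0],[0,0,0]],"spin":[0,0,0,0]}'; python3 tq.py 5
```

```text
time_s: 15.6
ee_pos: [564.0, 151.7, 74.4]
ee_rot: [180.0, -0.0, -3.0]
force: [-0.6, 0.2, -3.3]
gripper_width: 33.9
gripper_force: 25.0
F [ 0.28  0.39 -2.64] +- [0.26 0.1  0.13] T [0.0487 0.0909 0.0229] +- [0.017  0.0173 0.0063]
lateral torque 0.0933 axial 0.044 offset mm along tool x:  35.4
15.85 [563.96214806 151.72761023  74.43315387] [ 1.79995305e+02 -1.70021024e-03 -2.95048417e+00]
```

```bash
python3 -m jog '{"jaw":[30,30,30],"slide":[[0,0,0.02],[0,0,0],[0,0,0]],"spin":[0,0,0]}'; python3 tq.py 3;  python3 -m jog '{"jaw":[30,30,30],"slide":[[0,0,0.01],[0,0,0],[0,0,0]],"spin":[0,0,0]}'; python3 tq.py 3
```

```text
time_s: 16.15
ee_pos: [564.0, 151.7, 74.1]
ee_rot: [180.0, -0.0, -3.0]
force: [-1.2, 0.5, 0.1]
gripper_width: 33.7
gripper_force: 25.0
F [-0.51 -0.45 -0.37] +- [0.13 0.26 0.1 ] T [0.0232 0.1949 0.0205] +- [0.0012 0.0175 0.0197]
lateral torque 0.1958 axial 0.0131 offset mm along tool x:  535.9
16.3 [563.96689831 151.76568295  73.99983067] [ 1.79998640e+02 -9.06280066e-03 -2.95020972e+00]
time_s: 16.6
ee_pos: [564.0, 151.7, 73.8]
ee_rot: [180.0, -0.0, -3.0]
force: [-1.3, 0.1, 2.3]
gripper_width: 33.9
gripper_force: 25.0
F [-1.02 -0.08  2.87] +- [0.15 0.14 0.12] T [-0.0625  0.4117 -0.0166] +- [0.0017 0.0223 0.0108]
lateral torque 0.4079 axial -0.0836 offset mm along tool x:  -142.0
16.75 [564.01446969 151.76149823  73.76946399] [ 1.79999286e+02 -1.46092740e-02 -2.95078957e+00]
```

```bash
cat > tilt.py <<'E'
from h import *
import sys
a=env.grab_frame("scene");s=env.state()
np.save("s.npy",a)
cv2.imwrite("pics/%s.png"%sys.argv[1],np.hstack([cv2.resize(a[220:270,230:290,::-1],(400,333),interpolation=cv2.INTER_CUBIC),cv2.resize(a[155:205,320:380,::-1],(400,333),interpolation=cv2.INTER_CUBIC)]))
print(s["time_s"],s["ee_pos"])
E
python3 -m jog '{"jaw":[30,30,50,50,50,50,50,50,50,50],"slide":[[0,0,-0.01],[0,0,0],[0,0,0],[0,0,0],[0,0,0],[0,0,0],[0,0,0],[0,0,0],[0,0,0],[0,0,0]],"spin":[0,0,0,0,0,0,0,0,0,0]}'; python3 tq.py 10; python3 tilt.py i
```

```text
time_s: 17.75
ee_pos: [564.0, 151.8, 73.8]
ee_rot: [180.0, -0.0, -3.0]
force: [0.4, 0.5, 0.1]
gripper_width: 50.3
gripper_force: 0.0
F [-0.11  0.02 -0.12] +- [0.14 0.13 0.14] T [ 0.0372  0.0211 -0.0145] +- [0.0055 0.0058 0.0097]
lateral torque 0.023 axial 0.036 offset mm along tool x:  186.1
18.25 [563.9732993  151.75186621  73.82764586] [ 1.79995631e+02 -3.13035577e-03 -2.94740942e+00]
18.3 [563.95182229 151.73045782  73.83876146]
```

View pics/i.png

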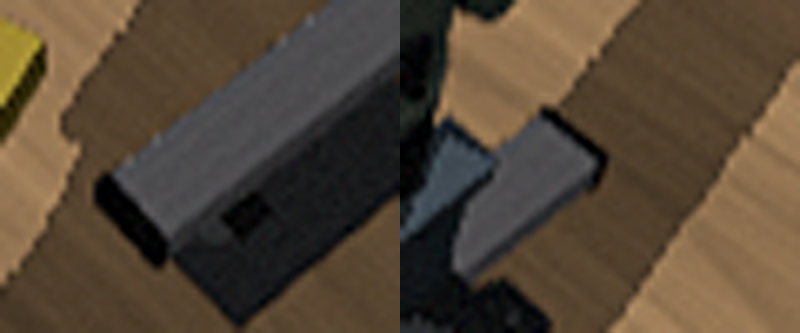

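The crops show the far end's cap at about (135,212) and the near end's at about (575,130). The far end's end face has turned more towards the camera, so the tilt has changed.

```bash
cat > ends.py <<'E'
from h import *
import sys
m=env.camera_model("scene");a=np.load("s.npy");X=float(sys.argv[1]);Y=float(sys.argv[2])
y=np.radians(-3.0);n=np.array([-np.sin(y),np.cos(y),0]);p0=np.array([X,Y,0]);ax=np.array([np.cos(y),np.sin(y),0])
# silver top mask, far & near cap-boundary points; predicted pixels of the level bar's top end corners
M=np.array(m["camera_from_world"])
for nm,t in (("level",0),("-x low",.08),("+x low",-.08)):
  out=[]
  for e in (180,-180):
    for w in (17,-17):
      piv=-6 if t>0 else 6 if t<0 else 0      # stand x of pivot edge
      sx=(p0-np.array([581.5,150.7,0]))@ax+e
      q=p0+ax*e+n*w;q[2]=68+20+(sx-piv)*t
      c=M[:3,:3]@q+M[:3,3];u,v=m["fx"]*c[0]/-c[2]+m["cx"],m["fy"]*c[1]/c[2]+m["cy"]
      o=(230,220,0) if e>0 else (320,155,400)
      out.append((round((u-o[0])*6.667+o[2]),round((v-o[1])*6.667)))
  print(nm,out)
E
python3 ends.py 564 151.7
```

```text
level [(153, 250), (93, 185), (605, 151), (544, 102)]
-x low [(153, 235), (92, 170), (598, 172), (537, 123)]
+x low [(154, 263), (95, 199), (613, 128), (551, 79)]
```

The measured corners match the level prediction to within about 4 px of the enlarged crop, so it balances. I'll open wider, retreat straight up and check again.

```bash
python3 -m jog '{"jaw":[64,64,64,64,64,64,64,64,64,64],"slide":[[0,0,0],[0,0,0],[0,0,-0.1],[0,0,-0.3],[0,0,-0.6],[0,0,-0.9],[0,0,-0.9],[0,0,-0.9],[0,0,-0.9],[0,0,0]],"spin":[0,0,0,0,0,0,0,0,0,0]}'
python3 -m jog '{"jaw":[64,64,64,64,64,64,64,64,64,64],"slide":[[0,0,0],[0,0,0],[0,0,0],[0,0,0],[0,0,0],[0,0,0],[0,0,0],[0,0,0],[0,0,0],[0,0,0]],"spin":[0,0,0,0,0,0,0,0,0,0]}'
python3 tilt.py j
```

```text
time_s: 19.3
ee_pos: [566.3, 152.3, 216.8]
ee_rot: [-179.8, -0.5, -2.9]
force: [0.1, 0.1, 0.7]
gripper_width: 64.0
gripper_force: 0.0
time_s: 20.3
ee_pos: [564.0, 151.8, 211.9]
ee_rot: [180.0, -0.0, -3.0]
force: [-0.3, 0.8, 0.9]
gripper_width: 63.8
gripper_force: 0.0
20.35 [563.97501998 151.75011441 211.90270042]
```

View pics/j.png

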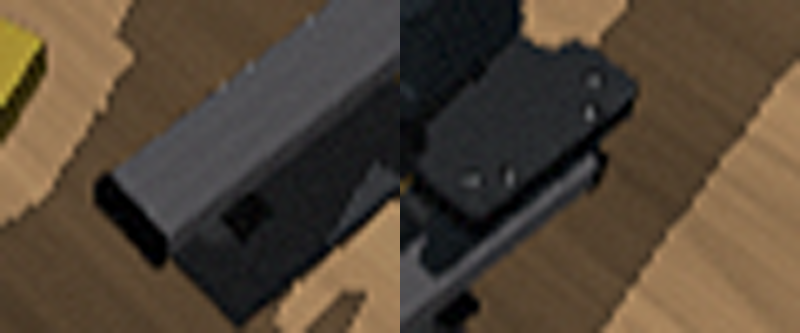

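The far cap at (95,185) to (165,262) and the near corner at (605,153) haven't moved since before the retreat. The bar is level and still, with nothing touching it, so I'm handing it in.

```bash
python3 -c "
from workcell import env
print(env.job_done())"
```

```text
the job is handed in; nothing more can be done
None
```

I handed the job in at about 20 s; no verdict came back, but the last pictures show the bar balanced level on the ridge by itself, with the gripper raised well clear.

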